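# Turn the carving blank end for end in its hold-down clamp

### The arm

A 7-joint arm with a two-finger parallel gripper is mounted at the origin on the work surface. World frame = base frame: x ahead of the robot, y to its left, z up, the work surface at z = 0. Lengths are in m, angles in rad, forces in N, time in s.
With the tool pointing down it reaches from about 0.4 to 0.85 m from the base axis. Payload 4.4 kg.
Tool frame: the origin (TCP) lies at the very end of the fingers, on their centre line; the grasp point (between the pads) lies 19 mm behind it; z points along the fingers, y is the line along which they close (so a half turn about z gives the same grasp; the last joint's range is limited). The gripper opens to 94 mm and grips with 3 to 60 N. Pads are 16 mm wide; open, the fingers measure 119 mm over their backs; the gripper's body (75 mm by 177 mm) begins 78 mm behind the grasp point.
Start: joints at [1.265, 0.628, 0.038, 1.517, -0.027, 0.996, -0.02], TCP at [0.154, -0.631, 0.205] pointing down, gripper open.
Joint ranges: [-3.06, 3.06], [-0.37, 2.12], [-1.25, 1.32], [0.18, 2.47], [-1.1, 4.24], [0.23, 1.98], [-2.94, 2.94]. Speed limits (rad/s): [2.57, 2.57, 3.14, 3.14, 3.14, 3.14, 3.14].

### API

Orientations are given as a unit quaternion [x, y, z, w].
In Python, from cell import arm gives the robot as it stands. The module is installed in compiled form; this text tells all that it offers.
- The arm moves only by the tool step_arm, never from a script. Its argument "steps" is a list of rows, each a list of 3 entries, a list of its own where there are three numbers: the finger opening in mm, from 0 to 94, then the shift along the world's x, y, z in mm, then the turn, a rotation vector about the world's x, y, z in degrees. A call has 1 to 12 rows; each row shifts and turns the commanded pose from where the row before left it; what a row does not reach is not made up. A row lasts 1/12 s, in which the tool goes at most 41.7 mm and 7.16 degrees, less where a joint would pass 70% of its speed; a pose out of reach is approached as far as the arm can. A call with a gripper value outside its range is refused whole. The fingers move at their own pace and stop on an object; "newtons" is the grip in N (left out, the last holds). Time passes only in rows, so rows that do not move let the fingers close. It gives the time, the measured TCP pose, the force, the opening and the grip force at its end, in the units of the state.
- arm.read_state(): the state, without advancing time (a new reading comes with each control period).
- arm.capture(name): name is "scene" or "top"; returns (picture, depth): 420x560x3 uint8, blue, green, red; 420x560 float32, m along the optical axis (not along the pixel's ray), 0 where there is no reading.
- arm.calibration(name): a dict with "camera_matrix" (3x3 intrinsics, pixels), "rvec" (rotation vector, rad) and "tvec" (3), from world to camera coordinates, as OpenCV has them. Camera axes: x right, y down, z forward; pixel columns grow to the right and rows downward; lengths in m; the calibration is good to about 2 mm. A picture is of the moment at which its call begins. calibration takes no time and is no camera call.
- arm.sign_off(): hands the job in; it is judged then, once.
The state is a dict: "t": time; "qpos": joint angles; "joint_vel": joint speeds; "joint_efforts": joint torques, N m; "position": TCP position; "tcp_rot": TCP orientation; "wrist_force": force on the tool from outside, world axes, zero at the start; "moment": the same for the moment, N m; "gripper_width": finger opening in m; "gripper_force": force on a finger pad.
Only numpy, scipy, OpenCV 4.12 (cv2) and the standard library are available. Lean on these libraries where they do the work, as an engineer would, in place of code of your own. Each camera call takes 0.05 s, during which the arm holds its last target. There are 200 camera calls.

### The job

The carved end of the wooden blank is done: back the clamp's screw off just enough to free the blank (less than half a turn), turn the blank on its rest, without taking it out of the clamp, until the rough bark end points straight out of the clamp's open front, and tighten the screw fully again. Keep the blank flat and centred under the screw, and leave the other things on the bench where they are.

Things in the scene. Friction and masses are not known exactly. Their poses are not given: they have to be found in the camera images.
- rest (a point): Centre of the cork top of the round rest (80 mm diameter, 40 mm above the table) of the green hold-down clamp, fixed to the table. z: the vertical screw axis. +x points level to the clamp's column; -x is the open front, marked red on the base plate. Base plate: 12 mm thick, 70 wide, from 55 mm in front of the screw axis to 160 mm behind it.
- overhead_arm (a point): Middle of the clamp's overhead arm, which is 26 mm wide, 100 to 120 mm above the table, and runs from the column (36 x 44 mm, 120 mm high, its near face 120 mm from the screw axis) to a 36 mm boss round the screw axis. The blank's ends pass freely under it and clear the column; a gripper holding an end does not.
- knob (a joint): Angle of the screw handle (rad): 0 is fully tight, at a hard stop; grows as it is backed off, counter-clockwise from above. 1 rad raises the pad 2.5 mm; the pad lets go of the blank at about 0.5 rad; at 1.3 rad there are 2 mm of air. It stays where it is left and takes about 0.15 N m to turn.
- knob_grip (a point): Centre of the red bar handle on top of the screw: 44 mm long, 14 wide, 30 high. Its x axis lies along the bar and turns with it (parallel to the clamp's x axis at 0 rad). The point is about 148 mm above the table when tight; the bar's underside is 11 mm lower.
- pad: Rubber-faced pad, 40 mm diameter, sprung, on the lower end of the screw; it presses on the middle of the blank's top with about 19 N when fully tight. Origin: centre of its underside.
- blank_center (a point): Centre (half-way up) of the wooden carving blank, loose on the rest under the pad: 196 mm long, 36 thick (top 76 mm above the table), about 0.3 kg; the middle 90 mm is 74 mm wide, each end beyond it is 42 mm wide. Its x axis points along its length to the rough end; z up.
- rough_end (a point): Point on the blank's mid-line near the tip of its rough end (dark bark), half-way up, 88 mm from the blank's centre and 10 mm from the tip. Can be gripped here across its 42 mm width; below is at least 28 mm of air.
- carved_end (a point): The same at the opposite, already carved end (pale wood), 88 mm from the blank's centre.
- gouge_mid (a point): Bystander, to be left alone: carving gouge lying down, length 200 mm; a point in its middle, half-way up.
- sander_mid (a point): Bystander, to be left alone: cork sanding block 110 x 60 x 35 mm; a point in its middle, half-way up.
- offcut_mid (a point): Bystander, to be left alone: wood offcut 120 x 55 x 30 mm; a point in its middle, half-way up.
- mallet_mid (a point): Bystander, to be left alone: hammer lying down, length 260 mm; a point in its middle, half-way up.
- brush_mid (a point): Bystander, to be left alone: flat brush lying down, length 220 mm; a point in its middle, half-way up.
- wax_mid (a point): Bystander, to be left alone: wax tin, 80 diameter, height 60 mm; a point in its middle, half-way up.
- glue_mid (a point): Bystander, to be left alone: glue bottle, 60 diameter, height 170 mm; a point in its middle, half-way up.
There are look-alikes about, which are no part of the job. Leave any green look-alike of the part that bears blank_center alone. Leave any yellow look-alike of the part that bears rest alone.

How it is judged:
On the way, in this order (a step that is already met when the one before it is completed fails the run):
1. the screw is backed off so that the pad lets go of the blank (value of joint knob above 0.6 rad), for 0.2 s.
2. with the screw still backed off, the blank is turned so that its rough end points out of the open front (angle between the x axis of blank_center and the x axis of rest, either way round below 0.2 rad and x of rough_end in the frame of rest below -0.06 m and value of joint knob above 0.6 rad), for 0.2 s.
3. the screw is tight again (value of joint knob below 0.25 rad), for 0.2 s.
At the end, for the whole second after the job is handed in: The blank lies flat (within 0.08 rad) and centred (within 15 mm) on the rest, its rough end pointing out of the open front within 0.2 rad; the screw is tight (below 0.25 rad) and the pad presses on the blank with over 4 N (angle between the x axis of blank_center and the x axis of rest, either way round below 0.2 rad and x of rough_end in the frame of rest below -0.06 m and value of joint knob below 0.25 rad and contact force between pad and anything else above 4 N and horizontal distance between blank_center and rest below 0.015 m and angle between blank_center's own z axis and vertical below 0.08 rad); the robot touches nothing.
It fails at once if the screw is backed off far more than half a turn (value of joint knob above 3.4 rad).
It fails at once if the blank is taken out of the clamp or far off centre (over 35 mm) (horizontal distance between blank_center and rest above 0.035 m).
It fails at once if a bystander is moved by more than 30 mm (distance of any of gouge_mid, sander_mid, offcut_mid, mallet_mid, brush_mid, wax_mid, glue_mid from where it was at the start of the episode above 0.03 m).
It also fails if it takes over 72 s, if anything falls off the work surface, if the arm or the gripper's body presses on something with over 40 N, if the wrist force passes 120 N, or if a joint passes its speed limit or range.

## Working session

There is one attempt and no reset: what is moved stays moved. The work goes in short steps, Python scripts to look and compute and a tool call to move; the robot and the scene stay as the last step left them, time stands still between calls to the robot, and variables do not carry over. Pictures are saved under pics/ and viewed, at most 10 in all, crops included, and the job is handed in when it is done.

Besides the shell and the picture viewer there is one more tool, called after "Emit:" as name([rows], argument=value, ...), one row to a line, values as JSON. step_arm: Moves the arm, as the interface text tells. Its arguments: {"type":"object","properties":{"steps":{"type":"array"},"newtons":{"type":"number"}},"required":["steps"]}

```bash
mkdir -p pics; cat > h.py <<'E'
import numpy as np, cv2
from cell import arm
def cap(n,f):
    p,d=arm.capture(n); cv2.imwrite(f'pics/{f}.png',p); np.save(f'pics/{f}.npy',d); return p,d
def world(n,d,u,v,r=1):
    c=arm.calibration(n);K=np.array(c["camera_matrix"]);R=cv2.Rodrigues(np.array(c["rvec"],float))[0];t=np.array(c["tvec"],float).ravel()
    w=d[v-r:v+r+1,u-r:u+r+1];z=np.median(w[w>0])
    return R.T@(np.linalg.inv(K)@[u,v,1]*z-t)
def ray(n,u,v,h):
    c=arm.calibration(n);K=np.array(c["camera_matrix"]);R=cv2.Rodrigues(np.array(c["rvec"],float))[0];t=np.array(c["tvec"],float).ravel()
    o=-R.T@t; e=R.T@np.linalg.inv(K)@[u,v,1]; return o+e*(h-o[2])/e[2]
E
python3 - <<'E'
from h import *
cap("scene","s0");cap("top","t0");print(arm.read_state())
E
```

```text
{'t': 0.1, 'qpos': array([ 1.26523935,  0.62924867,  0.03842332,  1.51822421, -0.0269453 ,
        0.99633252, -0.01998883]), 'joint_vel': array([ 0.0010652 , -0.00281118, -0.00027531, -0.00182681,  0.0021187 ,
        0.00144072,  0.00135295]), 'joint_efforts': array([ 3.41772909e-03, -5.50789583e+01,  1.14823300e+00, -1.87115568e+01,
       -5.19361510e-02,  1.91755348e-02,  6.37654443e-05]), 'position': array([ 0.15423902, -0.63082716,  0.20466294]), 'tcp_rot': array([ 9.92819274e-01,  1.19620942e-01, -1.25852003e-04, -8.38321231e-04]), 'wrist_force': array([-0.54591882,  0.04215095, -0.35671188]), 'moment': array([ 0.01065414,  0.00756857, -0.01950433]), 'gripper_force': 0.0, 'gripper_width': 0.09422689187550458}
```

View pics/t0.png

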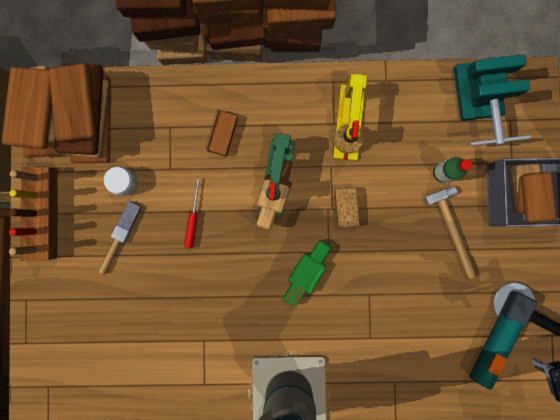

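View pics/s0.png

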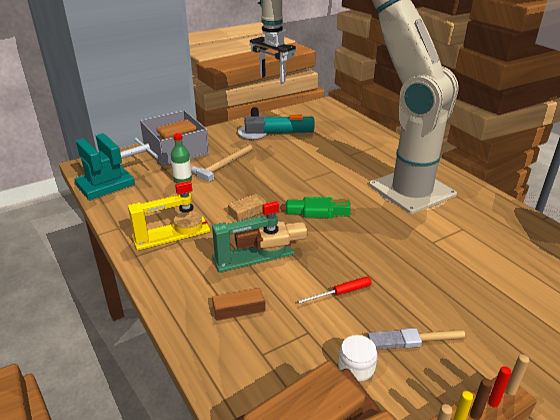

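The green clamp at top (275,180), which carries the wooden blank with its pale end toward (267,218), fits the description. The yellow clamp at (350,120) and the green blank-shaped piece at (307,272) are the look-alikes. I'll confirm this in an enlarged crop.

```bash
python3 - <<'E'
from h import *
t=cv2.imread('pics/t0.png');s=cv2.imread('pics/s0.png')
a=cv2.resize(t[120:240,220:330],None,fx=4.9,fy=4.9,interpolation=3)[:590,:400]
a=cv2.resize(t[125:240,235:315],(400,575),interpolation=3)
b=cv2.resize(s[190:280,205:315],(400,327),interpolation=3)
o=np.zeros((575,800,3),np.uint8);o[:,:400]=a;o[:327,400:]=b
cv2.imwrite('pics/c0.png',o)
d=np.load('pics/t0.npy')
for u,v in [(273,190),(267,218),(275,205),(284,145),(278,160),(307,272),(347,208),(350,190),(195,215)]: print(u,v,world("top",d,u,v,1).round(3))
E
```

```text
273 190 [0.565 0.027 0.163]
267 218 [0.497 0.047 0.076]
275 205 [0.531 0.025 0.075]
284 145 [ 0.687 -0.003  0.119]
278 160 [0.647 0.014 0.121]
307 272 [ 0.345 -0.06   0.036]
347 208 [ 0.521 -0.176  0.035]
350 190 [ 0.571 -0.185  0.036]
195 215 [0.51  0.253 0.023]
```

View pics/c0.png

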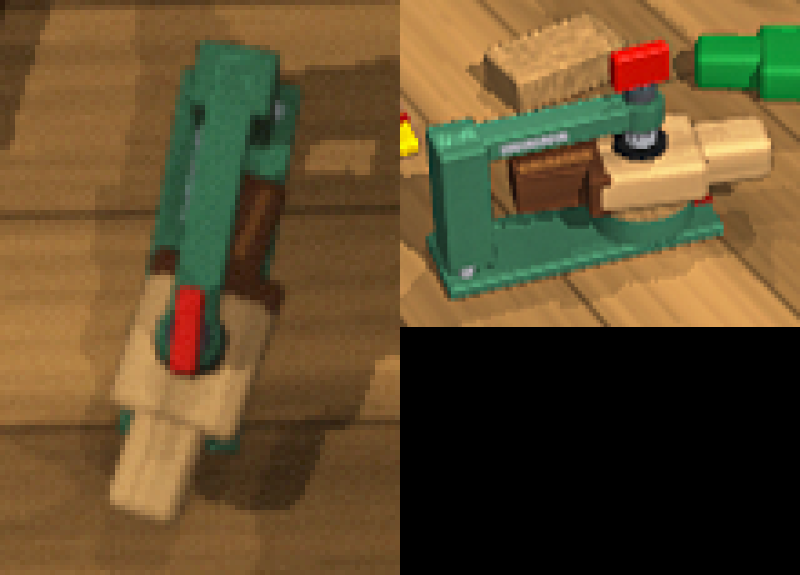

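The crop confirms it: the green clamp has its red knob at about (272,191) and its column at about (283,142). The blank's pale end points out of the front, and the bark end is under the arm at about (286,168). Next I'll get the axes.

```bash
cat >> h.py <<'E'
def cloud(n,d):
    c=arm.calibration(n);K=np.array(c["camera_matrix"]);R=cv2.Rodrigues(np.array(c["rvec"],float))[0];t=np.array(c["tvec"],float).ravel()
    v,u=np.mgrid[:d.shape[0],:d.shape[1]]
    P=np.stack([(u-K[0,2])/K[0,0]*d,(v-K[1,2])/K[1,1]*d,d],-1)
    W=(P-t)@R; W[d<=0]=np.nan; return W
def rect(P): 
    r=cv2.minAreaRect((P[:,:2]*1000).astype(np.float32)); return np.round(r[0],1),np.round(r[1],1),round(r[2],1),len(P)
def blankinfo(p,d,c=(0.565,0.027),n="top"):
    W=cloud(n,d); near=np.hypot(W[...,0]-c[0],W[...,1]-c[1])<0.12
    m=near&(abs(W[...,2]-0.076)<0.006); return W,m
E
python3 - <<'E'
from h import *
p=cv2.imread('pics/t0.png');d=np.load('pics/t0.npy');W,m=blankinfo(p,d)
B=p.astype(int);red=(B[...,2]>130)&(B[...,1]<70)
near=np.hypot(W[...,0]-.6,W[...,1]-.02)<.16
z=W[...,2]
k=near&(z>.15)&(z<.175); print('knob',rect(W[k]),W[k].mean(0))
a=near&(abs(z-.12)<.006); print('arm',rect(W[a]))
P=W[a];x=P[:,0]; 
for lo in np.arange(.59,.71,.02):
    q=P[(x>lo)&(x<lo+.02)]; print(round(lo+.01,3),q[:,1].min().round(4),q[:,1].max().round(4))
print('blank',rect(W[m]))
P=W[m]
for lo in np.arange(.46,.66,.015):
    q=P[(P[:,0]>lo)&(P[:,0]<lo+.015)]
    if len(q): print(round(lo+.0075,3),q[:,1].min().round(4),q[:,1].max().round(4))
E
```

```text
knob (array([564.6,  30.5]), array([13.9, 43.3]), 83.1, 99) [0.56458093 0.03022721 0.16191096]
arm (array([635.1,  16.3]), array([ 43.7, 169.9]), 79.3, 641)
0.6 0.0093 0.0385
0.62 0.0063 0.0328
0.64 0.0007 0.0299
0.66 -0.0023 0.0243
0.68 -0.0158 0.0263
0.7 -0.0188 0.0263
blank (array([574.6,  24.2]), array([ 73.2, 218.8]), 71.3, 1031)
0.468 0.0394 0.0638
0.483 0.0336 0.0745
0.498 0.0279 0.0745
0.513 0.006 0.0687
0.528 0.0003 0.0709
0.543 -0.0027 0.0738
0.558 -0.0085 0.0706
0.573 -0.0142 0.0649
0.588 -0.0199 0.0593
0.603 -0.0172 0.0536
0.618 -0.0124 0.0505
0.633 -0.0181 0.0039
0.648 -0.0209 0.0009
0.663 -0.0021 -0.0021
```

Emit:
step_arm([
  [50, [17, 27.5, 0], [0, 0, -1.9]],
  [50, [17, 27.5, 0], [0, 0, -1.9]],
  [50, [17, 27.5, 0], [0, 0, -1.9]],
  [50, [17, 27.5, 0], [0, 0, -1.9]],
  [50, [17, 27.5, 0], [0, 0, -1.9]],
  [50, [17, 27.5, 0], [0, 0, -1.9]],
  [50, [17, 27.5, 0], [0, 0, -1.9]],
  [50, [17, 27.5, 0], [0, 0, -1.9]],
  [50, [17, 27.5, 0], [0, 0, -1.9]],
  [50, [17, 27.5, 0], [0, 0, -1.9]],
  [50, [17, 27.5, 0], [0, 0, -1.9]],
  [50, [17, 27.5, 0], [0, 0, -1.9]],
])

```text
t: 1.1
position: [0.3588, -0.2998, 0.2053]
tcp_rot: [0.997, -0.08, -0.0, -0.0]
wrist_force: [1.3, -0.6, -0.1]
gripper_width: 0.0498
gripper_force: 0.0
```

Emit:
step_arm([
  [50, [17, 27.5, 0], [0, 0, 0]],
  [50, [17, 27.5, 0], [0, 0, 0]],
  [50, [17, 27.5, 0], [0, 0, 0]],
  [50, [17, 27.5, 0], [0, 0, 0]],
  [50, [17, 27.5, 0], [0, 0, 0]],
  [50, [17, 27.5, 0], [0, 0, 0]],
  [50, [17, 27.5, 0], [0, 0, 0]],
  [50, [17, 27.5, 0], [0, 0, 0]],
  [50, [17, 27.5, 0], [0, 0, 0]],
  [50, [17, 27.5, 0], [0, 0, 0]],
  [50, [17, 27.5, 0], [0, 0, 0]],
  [50, [17, 27.5, 0], [0, 0, 0]],
])

```text
t: 2.1
position: [0.5627, 0.0301, 0.2052]
tcp_rot: [0.997, -0.079, -0.0, 0.0]
wrist_force: [-0.1, -0.1, 0.5]
gripper_width: 0.0498
gripper_force: 0.0
```

Emit:
step_arm([
  [50, [0, 0, 0], [0, 0, 0]],
  [50, [0, 0, 0], [0, 0, 0]],
])

```text
t: 2.27
position: [0.5625, 0.0307, 0.2048]
tcp_rot: [0.997, -0.077, -0.0, -0.0]
wrist_force: [-0.6, -0.3, 0.2]
gripper_width: 0.0501
gripper_force: 0.0
```

Emit:
step_arm([
  [50, [1, 0, -15], [0, 0, 0]],
  [50, [1, 0, -20], [0, 0, 0]],
  [50, [0, 0, -20], [0, 0, 0]],
  [50, [0, 0, -14], [0, 0, 0]],
  [50, [0, 0, 0], [0, 0, 0]],
  [8, [0, 0, 0], [0, 0, 0]],
  [8, [0, 0, 0], [0, 0, 0]],
  [8, [0, 0, 0], [0, 0, 0]],
  [8, [0, 0, 0], [0, 0, 0]],
  [8, [0, 0, 0], [0, 0, 0]],
  [8, [0, 0, 0], [0, 0, 0]],
  [8, [0, 0, 0], [0, 0, 0]],
], newtons=25)

```text
t: 3.27
position: [0.5656, 0.0323, 0.1374]
tcp_rot: [0.997, -0.078, 0.001, -0.002]
wrist_force: [1.0, 6.6, 1.0]
gripper_width: 0.0136
gripper_force: 24.9
```

Emit:
step_arm([
  [8, [0, 1.5, 0], [0, 0, 6.2]],
  [8, [0, 0, 0.3], [0, 0, 6.2]],
  [8, [0, 0, 0.3], [0, 0, 6.2]],
  [8, [0, 0, 0.3], [0, 0, 6.2]],
  [8, [0, 0, 0.3], [0, 0, 6.2]],
  [8, [0, 0, 0.3], [0, 0, 6.2]],
  [8, [0, 0, 0.3], [0, 0, 6.2]],
  [8, [0, 0, 0.3], [0, 0, 6.2]],
  [8, [0, 0, 0.3], [0, 0, 6.2]],
  [8, [0, 0, 0.3], [0, 0, 6.2]],
  [8, [0, 0, 0.3], [0, 0, 6.2]],
  [8, [0, 0, 0.3], [0, 0, 6.2]],
])

```text
t: 4.27
position: [0.5635, 0.0362, 0.1405]
tcp_rot: [0.84, 0.543, 0.002, -0.003]
wrist_force: [-3.6, 10.5, 3.2]
gripper_width: 0.0139
gripper_force: 25.0
```

Emit:
step_arm([
  [8, [0, 0, 0], [0, 0, 4]],
  [8, [0, 0, 0], [0, 0, 0]],
  [8, [0, 0, 0], [0, 0, 0]],
  [30, [0, 0, 0], [0, 0, 0]],
  [50, [0, 0, 0], [0, 0, 0]],
  [50, [0, 0, 0], [0, 0, 0]],
])

```text
t: 4.77
position: [0.5647, 0.0293, 0.14]
tcp_rot: [0.823, 0.569, 0.0, 0.001]
wrist_force: [-0.1, 0.6, 0.2]
gripper_width: 0.0307
gripper_force: 0.0
```

Emit:
step_arm([
  [60, [0, 0, 20], [0, 0, 0]],
  [70, [0, 0, 25], [0, 0, 0]],
  [80, [0, 0, 20], [0, 0, 7]],
  [80, [-20, 7, 0], [0, 0, 7]],
  [80, [-25, 7, 0], [0, 0, 7]],
  [80, [-25, 7, 0], [0, 0, 7]],
  [80, [-20, 7, 0], [0, 0, 7]],
  [80, [-20, 0, 0], [0, 0, 7]],
  [80, [-20, 0, 0], [0, 0, 7]],
  [80, [-20, 0, 0], [0, 0, 7]],
  [80, [-20, 0, 0], [0, 0, 7]],
  [80, [0, 0, 0], [0, 0, 7]],
])

```text
t: 5.77
position: [0.3905, 0.0566, 0.2046]
tcp_rot: [0.344, 0.939, -0.002, -0.001]
wrist_force: [0.3, -1.0, 0.2]
gripper_width: 0.0803
gripper_force: 0.0
```

Emit:
step_arm([
  [80, [-20, 0, 0], [0, 0, 7]],
  [80, [-20, 0, 0], [0, 0, 7]],
  [80, [0, 0, 0], [0, 0, 7]],
  [80, [0, 0, 0], [0, 0, 1]],
  [80, [0, 0, 0], [0, 0, 0]],
])

```text
t: 6.18
position: [0.3552, 0.0576, 0.205]
tcp_rot: [0.164, 0.986, 0.0, 0.001]
wrist_force: [-1.3, -0.0, 0.1]
gripper_width: 0.0801
gripper_force: 0.0
```

```bash
python3 - <<'E'
from h import *
p,d=cap("top","t1");W,m=blankinfo(p,d)
near=np.hypot(W[...,0]-.565,W[...,1]-.03)<.04
z=W[...,2];k=near&(z>.15)&(z<.176); print('knob',rect(W[k]),W[k].mean(0))
P=W[m];print(rect(P),P.min(0),P.max(0))
for lo in np.arange(.46,.66,.015):
    q=P[(P[:,0]>lo)&(P[:,0]<lo+.015)]
    if len(q): print(round(lo+.0075,3),q[:,1].min().round(4),q[:,1].max().round(4))
cv2.imwrite('pics/c1.png',cv2.resize(p[110:250,210:350],(580,580),interpolation=3))
E
```

```text
knob (array([565. ,  30.6]), array([43.9, 13.9]), 69.3, 98) [0.56452118 0.03067106 0.16493246]
(array([574.9,  24.1]), array([ 73.5, 219. ]), 71.5, 1015) [ 0.4667379  -0.02097489  0.07000066] [0.68051117 0.0745331  0.08183604]
0.468 0.0392 0.0612
0.483 0.0337 0.0745
0.498 0.028 0.0716
0.513 0.0087 0.0688
0.528 0.0002 0.0709
0.543 -0.0054 0.0737
0.558 -0.0085 0.068
0.573 -0.0142 0.065
0.588 -0.02 0.0594
0.603 -0.0172 0.0535
0.618 -0.0123 0.0507
0.633 -0.018 0.0039
0.648 -0.021 0.001
0.663 -0.0021 -0.0021
```

View pics/c1.png

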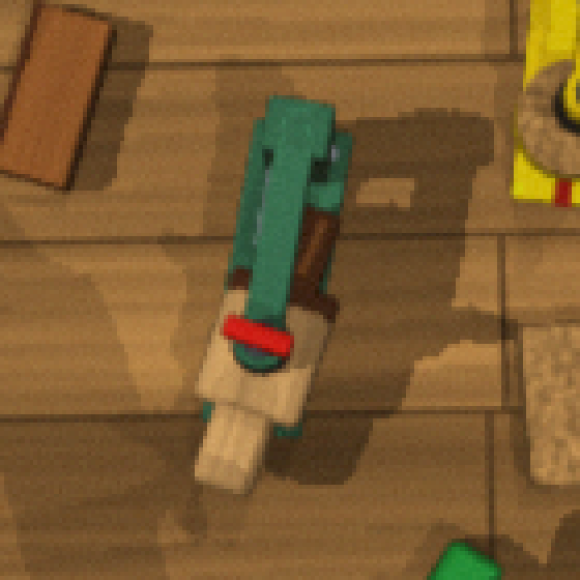

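The picture shows the bar turned about 80° (about 1.4 rad) at crop (258,336). The blank has not moved, and the gripper is clear. Next I'll grip the carved end.

Emit:
step_arm([
  [80, [25, 0, 0], [0, 0, 0]],
  [80, [35, 0, 0], [0, 0, 0]],
  [80, [35, 0, -10], [0, 0, 0]],
  [80, [25, 0, -20], [0, 0, 0]],
  [80, [6, 0, -30], [0, 0, 0]],
  [80, [0, 0, -30], [0, 0, 0]],
  [80, [0, 0, -30], [0, 0, 0]],
  [80, [0, 0, -26], [0, 0, 0]],
  [80, [0, 0, -20], [0, 0, 0]],
  [80, [0, 0, 0], [0, 0, 0]],
  [60, [0, 0, 0], [0, 0, 0]],
  [50, [0, 0, 0], [0, 0, 0]],
], newtons=12)

```text
t: 7.23
position: [0.4814, 0.0584, 0.0395]
tcp_rot: [0.163, 0.987, 0.0, 0.001]
wrist_force: [-0.4, 0.7, 0.1]
gripper_width: 0.0697
gripper_force: 0.0
```

Emit:
step_arm([
  [36, [0, 0, 0], [0, 0, 0]],
  [36, [0, 0, 0], [0, 0, 0]],
  [36, [0, 0, 0], [0, 0, 0]],
  [36, [0, 0, 0], [0, 0, 0]],
])

```text
t: 7.57
position: [0.481, 0.0579, 0.0395]
tcp_rot: [0.162, 0.987, 0.0, 0.001]
wrist_force: [-0.4, -0.6, 0.5]
gripper_width: 0.0431
gripper_force: 0.0
```

```bash
python3 - <<'E'
import numpy as np
def arc(a,st,n,r=87.8):
    t=np.radians(a+st*np.arange(n+1)); P=r*np.c_[np.cos(t),np.sin(t)]
    print([[round(x,1) for x in q] for q in np.diff(P,axis=0)], P[-1]-P[0])
arc(162,-6,18); arc(234,-6,11)
E
```

```text
[[np.float64(3.3), np.float64(8.6)], [np.float64(4.2), np.float64(8.2)], [np.float64(5.0), np.float64(7.7)], [np.float64(5.8), np.float64(7.1)], [np.float64(6.5), np.float64(6.5)], [np.float64(7.1), np.float64(5.8)], [np.float64(7.7), np.float64(5.0)], [np.float64(8.2), np.float64(4.2)], [np.float64(8.6), np.float64(3.3)], [np.float64(8.9), np.float64(2.4)], [np.float64(9.1), np.float64(1.4)], [np.float64(9.2), np.float64(0.5)], [np.float64(9.2), np.float64(-0.5)], [np.float64(9.1), np.float64(-1.4)], [np.float64(8.9), np.float64(-2.4)], [np.float64(8.6), np.float64(-3.3)], [np.float64(8.2), np.float64(-4.2)], [np.float64(7.7), np.float64(-5.0)]] [135.11030728  43.9       ]
[[np.float64(-7.1), np.float64(5.8)], [np.float64(-6.5), np.float64(6.5)], [np.float64(-5.8), np.float64(7.1)], [np.float64(-5.0), np.float64(7.7)], [np.float64(-4.2), np.float64(8.2)], [np.float64(-3.3), np.float64(8.6)], [np.float64(-2.4), np.float64(8.9)], [np.float64(-1.4), np.float64(9.1)], [np.float64(-0.5), np.float64(9.2)], [np.float64(0.5), np.float64(9.2)], [np.float64(1.4), np.float64(9.1)]] [-34.27381419  89.28633856]
```

Emit:
step_arm([
  [36, [0, 0, 0], [0, 0, 0]],
  [36, [0, 0, 0], [0, 0, 0]],
  [36, [0, 0, 0], [0, 0, 0]],
])

```text
t: 7.82
position: [0.4808, 0.0579, 0.0392]
tcp_rot: [0.162, 0.987, -0.0, 0.0]
wrist_force: [0.1, -0.8, 5.4]
gripper_width: 0.0418
gripper_force: 12.0
```

Emit:
step_arm([
  [36, [3.3, 8.6, 0], [0, 0, -6]],
  [36, [4.2, 8.2, 0], [0, 0, -6]],
  [36, [5.0, 7.7, 0], [0, 0, -6]],
  [36, [5.8, 7.1, 0], [0, 0, -6]],
  [36, [6.5, 6.5, 0], [0, 0, -6]],
  [36, [7.1, 5.8, 0], [0, 0, -6]],
])

```text
t: 8.32
position: [0.5107, 0.1015, 0.0387]
tcp_rot: [0.462, 0.887, -0.002, -0.001]
wrist_force: [-3.4, -1.8, 5.5]
gripper_width: 0.0424
gripper_force: 12.0
```

Emit:
step_arm([
  [36, [7.7, 5.0, 0], [0, 0, -6]],
  [36, [8.2, 4.2, 0], [0, 0, -6]],
  [36, [8.6, 3.3, 0], [0, 0, -6]],
  [36, [8.9, 2.4, 0], [0, 0, -6]],
  [36, [9.1, 1.4, 0], [0, 0, -6]],
  [36, [9.2, 0.5, 0], [0, 0, -6]],
  [36, [0, 0, 0], [0, 0, 0]],
])

```text
t: 8.9
position: [0.5651, 0.1195, 0.0387]
tcp_rot: [0.712, 0.702, 0.001, 0.0]
wrist_force: [-0.2, 1.4, 2.9]
gripper_width: 0.0421
gripper_force: 12.0
```

Emit:
step_arm([
  [36, [9.2, -0.5, 0], [0, 0, -6]],
  [36, [9.1, -1.4, 0], [0, 0, -6]],
  [36, [8.9, -2.4, 0], [0, 0, -6]],
  [36, [8.6, -3.3, 0], [0, 0, -6]],
  [36, [8.2, -4.2, 0], [0, 0, -6]],
  [36, [7.7, -5.0, 0], [0, 0, -6]],
  [36, [0, 0, 0], [0, 0, 0]],
  [36, [0, 0, 0], [0, 0, 0]],
  [52, [0, 0, 0], [0, 0, 0]],
  [62, [0, 0, 0], [0, 0, 0]],
  [62, [0, 0, 0], [0, 0, 0]],
  [62, [0, 0, 0], [0, 0, 0]],
])

```text
t: 9.9
position: [0.6151, 0.102, 0.0386]
tcp_rot: [0.893, 0.449, -0.0, -0.0]
wrist_force: [-0.3, -0.6, -0.1]
gripper_width: 0.0613
gripper_force: 0.0
```

Emit:
step_arm([
  [66, [0, 0, 30], [0, 0, 0]],
  [70, [0, 0, 40], [0, 0, 0]],
  [74, [0, 0, 40], [0, 0, 0]],
  [74, [0, 0, 40], [0, 0, 0]],
  [74, [-20, -17, 18], [0, 0, 0]],
  [74, [-30, -25, 0], [0, 0, 0]],
  [74, [-30, -25, 0], [0, 0, 0]],
  [74, [-30, -25, 0], [0, 0, 0]],
  [74, [-30, -25, 0], [0, 0, 0]],
  [74, [-30, -25, 0], [0, 0, 0]],
  [74, [-30, -25, 0], [0, 0, 0]],
  [74, [-20, -10, 0], [0, 0, 0]],
])

```text
t: 10.9
position: [0.3918, -0.0779, 0.2067]
tcp_rot: [0.894, 0.448, -0.001, 0.0]
wrist_force: [-0.7, -0.5, -0.4]
gripper_width: 0.074
gripper_force: 0.0
```

Emit:
step_arm([
  [74, [-15, 0, 0], [0, 0, 0]],
  [74, [0, 0, 0], [0, 0, 0]],
])

```text
t: 11.07
position: [0.3768, -0.0758, 0.2067]
tcp_rot: [0.894, 0.448, -0.001, -0.001]
wrist_force: [-0.3, 0.6, 0.8]
gripper_width: 0.0741
gripper_force: 0.0
```

```bash
python3 - <<'E'
from h import *
p,d=cap("top","t2");W,m=blankinfo(p,d)
P=W[m];print(rect(P))
cv2.imwrite('pics/c2.png',cv2.resize(p[110:250,210:350],(580,580),interpolation=3))
E
```

```text
(array([570.7,  26. ]), array([180.3, 140.2]), 22.0, 1145)
```

View pics/c2.png

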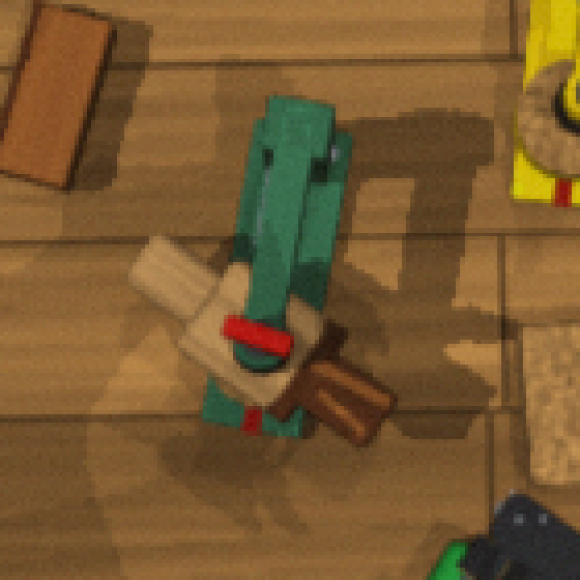

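The rough end is now at the front right, with its tip at crop (379,424). The carved tip is at (143,257) at the rear left, and the blank is still under the screw.

```bash
python3 - <<'E'
from h import *
f=lambda x,y: ray("top",210+x/4.143,110+y/4.143,.076)
a=f(379,424);b=f(143,257);v=(b-a)[:2];print(a,b,(a+b)/2,np.hypot(*v),np.degrees(np.arctan2(-v[1],-v[0])))
E
```

```text
[ 0.51015727 -0.04663866  0.076     ] [0.62275407 0.10605081 0.076     ] [0.56645567 0.02970607 0.076     ] 0.18971587431613168 -126.40593486516876
```

Emit:
step_arm([
  [74, [25, 7, 0], [0, 0, 0]],
  [74, [35, 10, 0], [0, 0, 0]],
  [74, [38, 10, -8], [0, 0, 0]],
  [74, [30, 8, -20], [0, 0, 0]],
  [74, [8, 0, -30], [0, 0, 0]],
  [74, [0, 0, -30], [0, 0, 0]],
  [74, [0, 0, -30], [0, 0, 0]],
  [74, [0, 0, -28], [0, 0, 0]],
  [74, [0, 0, -20], [0, 0, 0]],
  [74, [0, 0, 0], [0, 0, 0]],
  [55, [0, 0, 0], [0, 0, 0]],
  [46, [0, 0, 0], [0, 0, 0]],
])

```text
t: 12.12
position: [0.5183, -0.0394, 0.0415]
tcp_rot: [0.893, 0.449, 0.001, 0.0]
wrist_force: [-0.9, 0.3, 0.1]
gripper_width: 0.0637
gripper_force: 0.0
```

Emit:
step_arm([
  [36, [0, 0, 0], [0, 0, 0]],
  [36, [0, 0, 0], [0, 0, 0]],
  [36, [0, 0, 0], [0, 0, 0]],
  [36, [0, 0, 0], [0, 0, 0]],
])

```text
t: 12.45
position: [0.5173, -0.04, 0.0418]
tcp_rot: [0.894, 0.449, 0.001, 0.0]
wrist_force: [-0.4, -0.2, 4.1]
gripper_width: 0.0425
gripper_force: 11.9
```

Emit:
step_arm([
  [36, [-7.4, 5.6, -0.5], [0, 0, -5.9]],
  [36, [-6.8, 6.3, -0.5], [0, 0, -5.9]],
  [36, [-6.1, 6.9, -0.5], [0, 0, -5.9]],
  [36, [-5.3, 7.5, -0.5], [0, 0, -5.9]],
  [36, [-4.5, 8.0, 0], [0, 0, -5.9]],
  [36, [-3.6, 8.4, 0], [0, 0, -5.9]],
])

```text
t: 12.95
position: [0.4848, 0.0013, 0.04]
tcp_rot: [0.988, 0.152, 0.002, 0.001]
wrist_force: [0.9, -2.1, 4.4]
gripper_width: 0.0418
gripper_force: 12.0
```

Emit:
step_arm([
  [36, [-2.7, 8.7, 0], [0, 0, -5.9]],
  [36, [-1.7, 8.9, 0], [0, 0, -5.9]],
  [36, [-0.8, 9.0, 0], [0, 0, -5.9]],
  [36, [0.2, 9.0, 0], [0, 0, -5.8]],
  [36, [1.1, 9.0, 0], [0, 0, -5.8]],
  [36, [0, 0, 0], [0, 0, 0]],
  [36, [0, 0, 0], [0, 0, 0]],
])

```text
t: 13.53
position: [0.4803, 0.0479, 0.0397]
tcp_rot: [0.995, -0.099, 0.001, -0.0]
wrist_force: [0.0, 0.4, 4.2]
gripper_width: 0.0418
gripper_force: 12.0
```

Emit:
step_arm([
  [60, [0, 0, 0], [0, 0, 0]],
  [70, [0, 0, 0], [0, 0, 0]],
  [70, [0, 0, 0], [0, 0, 0]],
  [70, [0, 0, 25], [0, 0, 0]],
  [70, [0, 0, 35], [0, 0, 0]],
  [70, [0, 0, 35], [0, 0, 0]],
  [70, [0, 0, 35], [0, 0, 0]],
  [70, [-30, 0, 35], [0, 0, 0]],
  [70, [-35, 0, 0], [0, 0, 0]],
  [70, [-35, 0, 0], [0, 0, 0]],
  [70, [-25, 0, 0], [0, 0, 0]],
  [70, [0, 0, 0], [0, 0, 0]],
])

```text
t: 14.53
position: [0.3504, 0.047, 0.2001]
tcp_rot: [0.995, -0.099, -0.003, -0.0]
wrist_force: [-0.4, 0.1, 0.1]
gripper_width: 0.0699
gripper_force: 0.0
```

```bash
python3 - <<'E'
from h import *
p,d=cap("top","t3");W,m=blankinfo(p,d)
P=W[m];print(arm.read_state()["position"],rect(P))
for lo in np.arange(.46,.66,.015):
    q=P[(P[:,0]>lo)&(P[:,0]<lo+.015)]
    if len(q): print(round(lo+.0075,3),q[:,1].min().round(4),q[:,1].max().round(4))
cv2.imwrite('pics/c3.png',cv2.resize(p[110:250,210:350],(580,580),interpolation=3))
E
```

```text
[0.35430712 0.04731608 0.20051788] (array([578.7,  25.5]), array([ 72.8, 211. ]), 77.6, 925)
0.468 0.0258 0.0447
0.483 0.0255 0.0663
0.498 0.0198 0.0633
0.513 0.0169 0.0606
0.528 0.0002 0.0678
0.543 -0.0028 0.0708
0.558 -0.0085 0.0678
0.573 -0.0115 0.0651
0.588 -0.0145 0.062
0.603 -0.0146 0.0591
0.618 -0.0042 0.0532
0.633 -0.0072 0.0339
0.648 -0.0074 0.0308
0.663 -0.0103 -0.0021
```

View pics/c3.png

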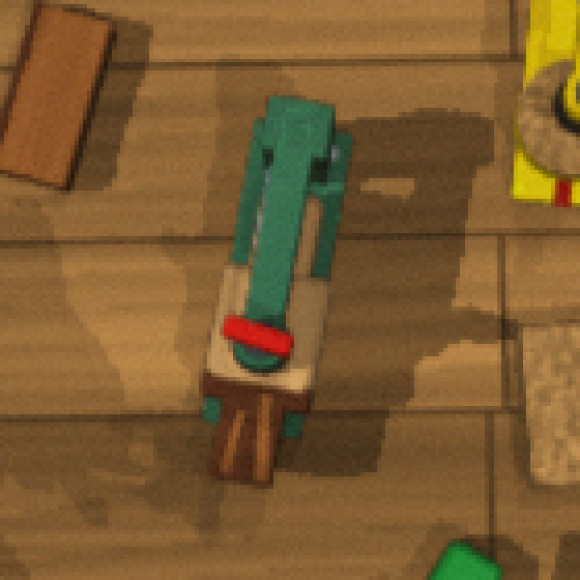

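The rough end now points out of the front, centred and in line with the clamp (tip at crop (243,480)). Now I'll tighten the screw.

Emit:
step_arm([
  [60, [10, -1, 4], [0, 0, 6.7]],
  [50, [18, -1.5, 0], [0, 0, 6.7]],
  [50, [18, -1.5, 0], [0, 0, 6.7]],
  [50, [18, -1.5, 0], [0, 0, 6.7]],
  [50, [18, -1.5, 0], [0, 0, 6.7]],
  [50, [18, -1.5, 0], [0, 0, 6.7]],
  [50, [18, -1.5, 0], [0, 0, 6.7]],
  [50, [18, -1.5, 0], [0, 0, 6.7]],
  [50, [18, -1.5, 0], [0, 0, 6.7]],
  [50, [18, -1.5, 0], [0, 0, 6.7]],
  [50, [18, -1, 0], [0, 0, 6.7]],
  [50, [18, 0, 0], [0, 0, 6.7]],
])

```text
t: 15.58
position: [0.5671, 0.0311, 0.204]
tcp_rot: [0.823, 0.569, 0.0, 0.0]
wrist_force: [0.1, -0.0, 0.2]
gripper_width: 0.0501
gripper_force: 0.0
```

Emit:
step_arm([
  [50, [3, 0, 0], [0, 0, 0]],
  [50, [0, 0, 0], [0, 0, 0]],
  [50, [0, 0, 0], [0, 0, 0]],
])

```text
t: 15.83
position: [0.5673, 0.0315, 0.2038]
tcp_rot: [0.825, 0.565, -0.001, -0.0]
wrist_force: [0.5, -0.7, 0.2]
gripper_width: 0.05
gripper_force: 0.0
```

Emit:
step_arm([
  [50, [-1, 0, -15], [0, 0, 0]],
  [50, [-1, 0, -20], [0, 0, 0]],
  [50, [0, 0, -20], [0, 0, 0]],
  [50, [0, 0, -9], [0, 0, 0]],
  [50, [0, 0, 0], [0, 0, 0]],
  [8, [0, 0, 0], [0, 0, 0]],
  [8, [0, 0, 0], [0, 0, 0]],
  [8, [0, 0, 0], [0, 0, 0]],
  [8, [0, 0, 0], [0, 0, 0]],
  [8, [0, 0, 0], [0, 0, 0]],
  [8, [0, 0, 0], [0, 0, 0]],
  [8, [0, 0, 0], [0, 0, 0]],
], newtons=30)

```text
t: 16.83
position: [0.5622, 0.0333, 0.1405]
tcp_rot: [0.824, 0.567, -0.003, -0.003]
wrist_force: [-7.8, 3.5, 7.7]
gripper_width: 0.0136
gripper_force: 30.0
```

Emit:
step_arm([
  [8, [0, 0, 0], [0, 0, -6.6]],
  [8, [0, 0, -0.3], [0, 0, -6.6]],
  [8, [0, 0, -0.3], [0, 0, -6.6]],
  [8, [0, 0, -0.3], [0, 0, -6.6]],
  [8, [0, 0, -0.3], [0, 0, -6.6]],
  [8, [0, 0, -0.3], [0, 0, -6.6]],
  [8, [0, 0, -0.3], [0, 0, -6.6]],
  [8, [0, 0, -0.3], [0, 0, -6.6]],
  [8, [0, 0, -0.3], [0, 0, -6.6]],
  [8, [0, 0, -0.3], [0, 0, -6.6]],
  [8, [0, 0, -0.3], [0, 0, -6.6]],
  [8, [0, 0, -0.3], [0, 0, -4]],
])

```text
t: 17.83
position: [0.5625, 0.0329, 0.1373]
tcp_rot: [0.998, -0.068, -0.003, -0.001]
wrist_force: [-8.0, 2.6, 8.2]
gripper_width: 0.014
gripper_force: 30.0
```

```bash
python3 - <<'E'
from h import *
s=arm.read_state();q=s["tcp_rot"];print(np.degrees(2*np.arctan2(q[1],q[0])),s["position"],s["moment"],s["wrist_force"],s["gripper_width"],s["qpos"][6])
E
```

```text
-7.80930861322202 [0.56248816 0.03294572 0.1372722 ] [0.3726786  1.77515023 0.1404649 ] [-7.95336511  2.55884588  8.17169796] 0.014017623649123357 -1.4810843214392662
```

Moment z is still only the screw's friction, about 0.14 N m, so the screw isn't at the stop yet. I'll turn it a little further.

Emit:
step_arm([
  [8, [0, 0, 0], [0, 0, -2]],
  [8, [0, 0, 0], [0, 0, -2]],
  [8, [0, 0, 0], [0, 0, -1]],
  [8, [0, 0, 0], [0, 0, 0]],
  [8, [0, 0, 0], [0, 0, 0]],
])

```text
t: 18.25
position: [0.5625, 0.0329, 0.1371]
tcp_rot: [0.994, -0.108, -0.003, -0.0]
wrist_force: [-7.3, 1.2, 6.6]
gripper_width: 0.0137
gripper_force: 30.1
```

```bash
python3 - <<'E'
from h import *
s=arm.read_state();q=s["tcp_rot"];print(np.degrees(2*np.arctan2(q[1],q[0])),s["position"],s["moment"],s["wrist_force"],s["gripper_width"],s["qpos"][6])
E
```

```text
-12.448176250546787 [0.56246152 0.03287286 0.13714667] [0.36577764 1.68670661 0.3452506 ] [-7.25570833  1.16437564  6.5538491 ] 0.013743731390997204 -1.5429264589030558
```

The moment has risen to 0.35 N m, so the screw is at the stop. I'll release, retreat and check.

Emit:
step_arm([
  [30, [0, 0, 0], [0, 0, 0]],
  [50, [0, 0, 0], [0, 0, 0]],
  [50, [0, 0, 0], [0, 0, 0]],
  [50, [0, 0, 25], [0, 0, 0]],
  [50, [0, 0, 35], [0, 0, 0]],
  [50, [-20, 0, 15], [0, 0, 0]],
  [50, [-40, 0, 0], [0, 0, 0]],
  [50, [-40, 0, 0], [0, 0, 0]],
  [50, [-40, 0, 0], [0, 0, 0]],
  [50, [-40, 0, 0], [0, 0, 0]],
  [50, [-20, 0, 0], [0, 0, 0]],
  [50, [0, 0, 0], [0, 0, 0]],
])

```text
t: 19.25
position: [0.361, 0.0318, 0.212]
tcp_rot: [0.994, -0.109, -0.002, -0.001]
wrist_force: [0.4, -0.0, -1.6]
gripper_width: 0.05
gripper_force: 0.0
```

```bash
python3 - <<'E'
from h import *
p,d=cap("top","t4");W,m=blankinfo(p,d);z=W[...,2]
print(arm.read_state()["position"],rect(W[m]))
k=(np.hypot(W[...,0]-.565,W[...,1]-.03)<.04)&(z>.15)&(z<.176); print('knob',rect(W[k]),W[k].mean(0))
s,_=cap("scene","s4")
cv2.imwrite('pics/c4.png',np.hstack([cv2.resize(p[120:240,235:315],(380,570),interpolation=3),cv2.resize(s[180:300,205:285],(380,570),interpolation=3)]))
E
```

```text
[0.36467848 0.03198677 0.21250177] (array([570. ,  27.6]), array([ 73.2, 193.1]), 78.7, 953)
knob (array([564.7,  30.5]), array([13.8, 43.2]), 78.7, 98) [0.56428371 0.03050038 0.16163183]
```

View pics/c4.png

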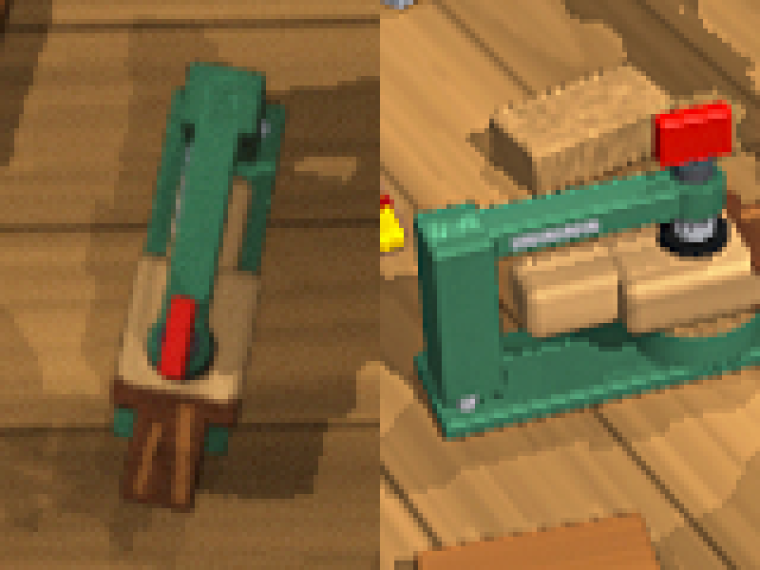

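The knob bar at crop (178,337) is in line with the clamp (-11.3°), and the pad is down on the blank. The bark end points out of the front at (160,455), and the blank is flat and centred.

```bash
python3 -c "
from cell import arm
print(arm.sign_off())"
```

```text
the job is handed in; nothing more can be done
None
```

The job is handed in, with no verdict shown: the blank is turned with its bark end pointing straight out of the open front, and the screw is tight against its stop.

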